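Clamp a sight cell square in the light path of a clarity tester

ROBOT

A 7-joint arm with a two-finger parallel gripper is mounted at the origin on a cart in front of the work surface, level with it; the furniture and walls round the work are solid. World frame = base frame: x ahead of the robot, y to its left, z up, the work surface at z = 0. Lengths are in mm, angles in rad, forces in N, time in s.
With the tool pointing down it reaches from about 400 to 900 mm from the base axis. Payload 5.6 kg.
Tool frame: the origin (TCP) lies between the finger pads; the fingertips stand 22 mm ahead of it and the grasp point (between the pads) lies 3 mm ahead of it (arm.tip_extent is the distance from the TCP to the fingertips, in mm); z points along the fingers, y is the line along which they close (so a half turn about z gives the same grasp; the last joint's range is limited). The gripper opens to 92 mm and grips with 3 to 60 N. Pads are 20 mm wide; open, the fingers measure 128 mm over their backs; the gripper's body (75 mm by 189 mm) begins 69 mm behind the grasp point.
Start: joints at [1.261, 0.468, -0.012, 1.603, 0.006, 1.071, -0.056], TCP at [171.327, -627.022, 203.992] pointing down, gripper open.
Joint ranges: [-2.53, 2.53], [-0.31, 2.02], [-1.57, 1.55], [0.28, 2.44], [-1.29, 4.43], [0.15, 1.84], [-2.92, 2.92]. Speed limits (rad/s): [2.57, 2.57, 3.14, 3.14, 3.14, 3.14, 3.14].

INTERFACE

Orientations are given as a unit quaternion [w, x, y, z].
In Python, from plant import arm, cams, monitor gives the robot as it stands (arm), with the cameras (cams) and the readings (monitor).
- The arm moves only by the shell command python3 jog.py FILE [FORCE], which reads ROWS from the file FILE. ROWS is a JSON list of rows, 1 to 5 of them, each an object with the fields wx, wy, wz (a rotation vector in rad), tx, ty, tz (the shift in mm), jaw (the finger opening in mm); a field left out counts as zero (the opening has to be given); each row is the pose to reach, as a shift and turn from the pose commanded when the command began, along the tool's axes at that moment; what a row does not reach only later rows make up. A row lasts 1/10 s, in which the tool goes at most 50 mm and 0.15 rad, less where a joint would pass 70% of its speed; a pose out of reach is approached as far as the arm can. The fingers move at their own pace and stop on an object; FORCE is the grip in N (left out, the last holds). Time passes only in rows, so rows that do not move let the fingers close. It prints the time, the measured TCP pose, the force, the opening and the grip force at its end. Input that does not fit is refused with a message, and nothing moves.
- monitor.get_obs(): the state, without advancing time (a new reading comes with each control period).
- cams.get_image(name): name is "scene" or "top" or "wrist"; returns the picture (420x560x3 uint8, blue, green, red); there is no depth.
- cams.camera_params(name): a dict with "intrinsics" (3x3 intrinsics, pixels), "R" (3x3) and "t" (3): a world point X has camera coordinates R X + t. Camera axes: x right, y down, z forward; pixel columns grow to the right and rows downward; lengths in mm; the calibration is good to about 2 mm. A picture is of the moment at which its call begins: read the wrist's pose just before it. camera_params takes no time and is no camera call; for the wrist camera it gives the pose at the moment of the call.
- arm.job_done(): hands the job in; it is judged then, once.
The state is a dict: "t": time; "qpos": joint angles; "qvel": joint speeds; "joint_efforts": joint torques, N m; "tcp_pos": TCP position; "eef_rot": TCP orientation; "force": force on the tool from outside, world axes, zero at the start; "wrist_torque": the same for the moment, N m; "grip_width": finger opening in mm; "finger_force": force on a finger pad.
Only numpy, scipy, OpenCV 4.12 (cv2) and the standard library are available. Lean on these libraries where they do the work, as an engineer would, in place of code of your own. Each camera call takes 0.05 s, during which the arm holds its last target. There are 200 camera calls.

TASK

Take the windowed sight cell by its dull metal sides, keeping the fingers off its clear panes, and stand it in the seat of the clarity tester so that its clear faces look at the lamp and the sensor. Then, with the cell let go, push the clamp jaw forward until the cell sits square and snug against the fence: press with about 12 N for a second, never with more than 20 N, and leave the jaw closed on the cell. Leave the solid blank where it stands.

Things in the scene. Friction and masses are not known exactly. Their poses are not given: they have to be found in the camera images.
- cell: loose sight cell: upright aluminium block 36 x 36 x 80 mm tall, a dark plug 16 mm wide, 3 mm high on top, about 0.16 kg. The two faces across x are dull solid metal (grip there, 36 mm wide); the two across y are clear panes in a metal frame, so it is see-through along y. Origin: centre of underside, z up; a half turn makes no difference. Stands on the bench; may have swapped places with the blank
- cell_panes: the two clear panes of the cell, 24 mm wide and 60 mm tall (10 to 70 mm above the underside), set 1.5 mm back from the faces across y; same origin and axes as the cell. Not to be touched by the fingers
- blank: loose solid aluminium block of exactly the cell's outline (36 x 36 x 80 mm) but with no panes, 0.30 kg; origin at the centre of the underside. A bystander, to be left alone
- tester: fixed clarity tester: grey base plate 190 x 190 x 12 mm. Origin: centre of its underside; x roughly away from the robot, z up, y along the light path. Lamp house (64 x 36 mm, top 88 mm above the bench) at y = +54 to +90 mm with its lens ring reaching in to +49; round sensor barrel (40 mm diameter, top 77 mm above the bench) at y = -53 to -93 mm, its ring reaching in to -49
- seat (a point): a point on the flat seat floor of the tester (12 mm above the bench), over the tester's origin; axes are the tester's. The seat lies between two ribs 6 mm high, inner faces at y = +-23 mm, the jaw at -x and a steel fence (40 mm wide, 34 mm high) at +x. The fence is fixed, its face square to x, set by hand anywhere from x = +9 to +29 mm: not reported, to be felt
- jaw: sliding clamp jaw: aluminium block 34 mm wide (y), 26 mm high, slides 60 mm along the tester's +x to the fence; axes are the tester's. Origin: under the middle of its pressing face, on the seat floor; starts at tester x = -60 to -54 mm. Drags with about 2 N, stays where left. A black upright thumb tab (10 mm thick in x, 24 mm wide in y) stands on it, top 58 mm above the seat floor
- jaw_face (a point): middle of the jaw's flat pressing face (it looks to +x), 13 mm above the seat floor; axes are the tester's
- jaw_push (a point): middle of the rear face of the thumb tab (it looks to -x), 44 mm above the seat floor and 20 mm behind the pressing face; the place to push to +x. The tab is free from 28 to 58 mm above the seat floor
- saw_nose (a point): foremost point of the mitre saw's fixed head, which overhangs the middle of the bench between the two blocks (on the left) and the tester (on the right): an upright guard about 50 mm thick (y) that rises and widens away from the robot, nothing of it nearer than this point. Carry things past it on the robot's side; keep gripper and wrist clear

How it is judged:
By the outcome, as a careful person would: the job done as asked, in the order asked, and still so for the second after the job is handed in, with the robot touching nothing.
It also fails if it takes over 72 s, if anything falls off the work surface, if the arm or the gripper's body presses on something with over 40 N, if the wrist force passes 120 N, or if a joint passes its speed limit or range.

## Working session

There is one attempt and no reset: what is moved stays moved. The work goes in short steps, Python scripts to look and compute and a shell command to move; the robot and the scene stay as the last step left them, time stands still between calls to the robot, and variables do not carry over. Pictures are saved under pics/ and viewed, at most 10 in all, crops included, and the job is handed in when it is done.

```bash
ls; mkdir -p pics
python3 - <<'E'
from plant import arm, cams, monitor
import cv2,numpy as np
a=cams.get_image("scene");b=cams.get_image("top")
cv2.imwrite("pics/scene0.png",a);cv2.imwrite("pics/top0.png",b)
np.set_printoptions(precision=3,suppress=True)
for n in("scene","top","wrist"):
  p=cams.camera_params(n);R=np.array(p["R"]);print(n,np.array(p["intrinsics"]).tolist(),R.tolist(),(-R.T@np.array(p["t"])))
o=monitor.get_obs();print(o["eef_rot"],o["t"],arm.tip_extent)
E
```

```text
jog.py
pics
plant.py
scene [[395.99925788114064, 0.0, 280.5301474108981], [0.0, 395.99925788114064, 208.98349521522582], [0.0, 0.0, 1.0]] [[-0.8545552532295203, -0.5187686018001664, -0.024788242457482294], [-0.20536352653272147, 0.381358486187502, -0.9013276468536963], [0.4770336897409603, -0.7651436746122111, -0.4324280472553186]] [-22.477 796.074 658.83 ]
top [[390.4869077528693, 0.0, 278.0670394706181], [0.0, 390.4869077528693, 209.43915971169895], [0.0, 0.0, 1.0]] [[0.008566883936972155, -0.999596502371906, 0.027082114863181607], [-0.9952060585147965, -0.01116165203960312, -0.09716130206615262], [0.0974243788538258, -0.026119915191266125, -0.9949001158082892]] [ 373.657   -9.774 1175.378]
wrist [[325.95201415269986, 0.0, 280.68778138535464], [0.0, 325.95201415269986, 212.78191872541095], [0.0, 0.0, 1.0]] [[0.2638184599036177, -0.9645678886027924, -0.002934022910078262], [-0.9226418198137724, -0.2532360418703566, 0.2908669445443535], [-0.28130391491199735, -0.07402901710943234, -0.9567590146327327]] [ 250.    -604.674  383.482]
[-0.001  0.991  0.133 -0.   ] 0.1 22.0
```

View pics/top0.png

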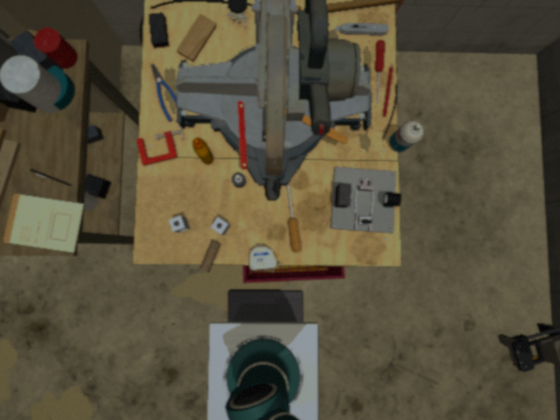

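View pics/scene0.png

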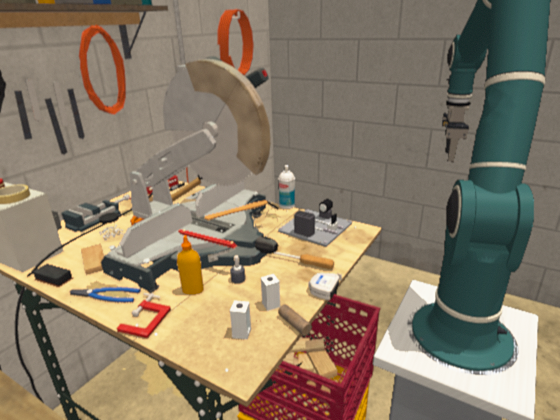

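The top view shows two white-ish blocks at about (178,223) and (219,225), and the tester at (364,200). The saw nose is at about (272,190). The scene view shows the blocks at (240,320) and (270,292). Next I'll enlarge these areas.

Run:
```python
import cv2,numpy as np
t=cv2.imread("pics/top0.png");s=cv2.imread("pics/scene0.png")
f=lambda im,x,y,w,h:cv2.resize(im[y:y+h,x:x+w],(400,300),interpolation=cv2.INTER_CUBIC)
o=np.vstack([np.hstack([f(t,155,195,96,72),f(t,320,160,96,72)]),np.hstack([f(s,210,265,96,72),f(s,270,185,96,72)])])
cv2.imwrite("pics/crop0.png",o)
```

```text
(no output)
```

View pics/crop0.png

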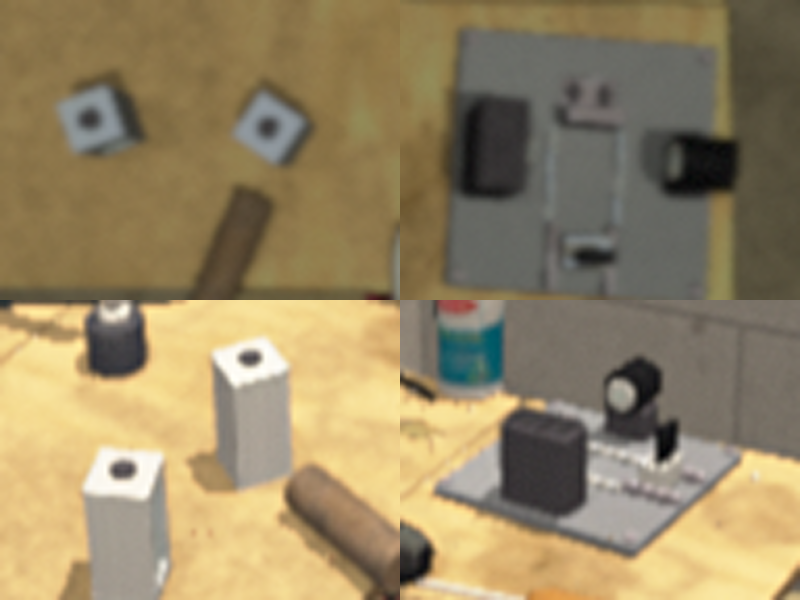

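The upper row is from the top camera. The left block is yawed by about 15°, the right one by about 35°, and the plate is clear, with the jaw tab at crop (590,252) and the fence at (590,110). In the scene view, the left block has a bluish pane on its right, robot-facing side, so it is probably the cell. I'll measure now and confirm with the wrist camera.

```bash
cat > h.py <<'E'
import cv2,numpy as np
from plant import arm, cams, monitor
np.set_printoptions(precision=3,suppress=True)
def ray(p,uv,z):
    K,R,t=(np.array(p[k],float) for k in("intrinsics","R","t"));C=-R.T@t
    d=(R.T@np.linalg.inv(K)@np.c_[np.array(uv,float).reshape(-1,2),np.ones(np.size(uv)//2)].T).T
    return C+d*((z-C[2])/d[:,2])[:,None]
def proj(p,X):
    K,R,t=(np.array(p[k],float) for k in("intrinsics","R","t"))
    c=K@(R@np.array(X,float).reshape(-1,3).T+t.reshape(3,1));return (c[:2]/c[2]).T
def world_to_tool():
    from scipy.spatial.transform import Rotation as Ro
    o=monitor.get_obs();w,x,y,z=o["eef_rot"];return Ro.from_quat([x,y,z,w]),np.array(o["tcp_pos"])
E
python3 - <<'E'
from h import *
t=cv2.imread("pics/top0.png");p=cams.camera_params("top")
hsv=cv2.cvtColor(t,cv2.COLOR_BGR2HSV)
def cont(m,roi):
    x,y,w,h=roi;k=np.zeros_like(m);k[y:y+h,x:x+w]=m[y:y+h,x:x+w]
    c,_=cv2.findContours(k,cv2.RETR_EXTERNAL,cv2.CHAIN_APPROX_NONE);return max(c,key=cv2.contourArea)
m=((hsv[...,1]<60)&(hsv[...,2]>115)).astype(np.uint8)*255
for n,roi in(("L",(163,210,30,26)),("R",(205,210,35,30))):
    c=cont(m,roi);c=cv2.convexHull(c);P=ray(p,c.reshape(-1,2),80)[:,:2].astype(np.float32);r=cv2.minAreaRect(P);print(n,r,cv2.minAreaRect(c))
    x,y,w,h=roi;g=t[...,2][y+4:y+h-4,x+4:x+w-4]
m2=((hsv[...,2]<80)).astype(np.uint8)*255
g=((hsv[...,1]<75)).astype(np.uint8)*255
c=cv2.convexHull(cont(g,(326,162,74,74)));q=cv2.approxPolyDP(c,5,True);print(q.reshape(-1,2).tolist())
P=ray(p,c.reshape(-1,2),12)[:,:2].astype(np.float32);print("plate",cv2.minAreaRect(P))
print("nose@~z?",ray(p,[(272,197)],100),ray(p,[(272,197)],40))
E
```

```text
L ((439.28765869140625, 246.29794311523438), (38.074127197265625, 35.72673797607422), 20.17158317565918) ((175.90000915527344, 223.2000274658203), (13.597793579101562, 12.965337753295898), 71.56504821777344)
R ((434.548095703125, 127.22241973876953), (38.230064392089844, 36.21879577636719), 56.97203063964844) ((218.65383911132812, 225.26919555664062), (13.590154647827148, 13.035454750061035), 33.6900634765625)
[[335, 167], [395, 172], [399, 203], [392, 232], [331, 227]]
plate ((521.0174560546875, -304.400390625), (204.17071533203125, 189.54244995117188), 86.47415161132812)
nose@~z? [[513.461 -20.865 100.   ]] [[521.261 -21.484  40.   ]]
```

```bash
echo '[{"wz": -0.14, "tx": 34, "ty": -27, "tz": -4, "jaw": 90}, {"wz": -0.28, "tx": 69, "ty": -54, "tz": -8, "jaw": 90}, {"wz": -0.42, "tx": 103, "ty": -81, "tz": -12, "jaw": 90}, {"wz": -0.56, "tx": 137, "ty": -108, "tz": -16, "jaw": 90}, {"wz": -0.7, "tx": 171.6, "ty": -134.5, "tz": -20, "jaw": 90}]' > mv.in && python3 jog.py mv.in
echo '[{"wz": -0.14, "tx": 43, "ty": -1, "jaw": 90}, {"wz": -0.28, "tx": 87, "ty": -2, "jaw": 90}, {"wz": -0.42, "tx": 130, "ty": -3, "jaw": 90}, {"wz": -0.56, "tx": 174, "ty": -4, "jaw": 90}, {"wz": -0.7, "tx": 217, "ty": -5.4, "jaw": 90}]' > mv.in && python3 jog.py mv.in
python3 - <<'E'
from h import *
R,t=world_to_tool();print(t,R.as_matrix());print(monitor.get_obs()["qpos"])
s=cams.camera_params("scene");print(proj(s,[[513,-21,100],[521,-21,40],[517,-21,70]]))
E
```

```text
t: 0.6
tcp_pos: [302.0, -450.3, 223.9]
eef_rot: [-0.0, 0.884, 0.467, -0.0]
force: [-0.1, -0.5, 0.3]
grip_width: 89.8
finger_force: 0.0
t: 1.1
tcp_pos: [420.7, -268.7, 223.9]
eef_rot: [-0.0, 0.67, 0.742, -0.0]
force: [0.8, -1.0, -0.2]
grip_width: 90.1
finger_force: 0.0
[ 420.733 -268.673  223.876] [[-0.101  0.995 -0.   ]
 [ 0.995  0.101 -0.   ]
 [-0.    -0.    -1.   ]]
[ 0.91   0.232 -0.468  1.919  0.122  1.019  0.49 ]
[[273.519 237.961]
 [271.861 255.237]
 [272.679 246.712]]
```

```bash
echo '[{"wz": -0.14, "tx": 42, "ty": -0.4, "jaw": 90}, {"wz": -0.28, "tx": 84, "ty": -0.7, "jaw": 90}, {"wz": -0.42, "tx": 126, "ty": -1.1, "jaw": 90}, {"wz": -0.56, "tx": 168, "ty": -1.5, "jaw": 90}, {"wz": -0.7, "tx": 210, "ty": -1.8, "jaw": 90}]' > mv.in && python3 jog.py mv.in
echo '[{"wz": -0.14, "tx": 24, "ty": 24, "jaw": 90}, {"wz": -0.28, "tx": 48, "ty": 48, "jaw": 90}, {"wz": -0.42, "tx": 72, "ty": 72, "jaw": 90}, {"wz": -0.56, "tx": 96, "ty": 96, "jaw": 90}, {"wz": -0.7, "tx": 120, "ty": 120, "jaw": 90}]' > mv.in && python3 jog.py mv.in
echo '[{"wz": -0.1, "tx": -8, "ty": 34, "jaw": 90}, {"wz": -0.2, "tx": -16, "ty": 68, "jaw": 90}, {"wz": -0.3, "tx": -24, "ty": 102, "jaw": 90}, {"wz": -0.42, "tx": -32.5, "ty": 136.6, "jaw": 90}, {"wz": -0.42, "tx": -32.5, "ty": 136.6, "jaw": 90}]' > mv.in && python3 jog.py mv.in
python3 - <<'E'
from h import *
R,t=world_to_tool();print(t,R.as_matrix());print(monitor.get_obs()["qpos"])
p=cams.camera_params("wrist");im=cams.get_image("wrist");cv2.imwrite("pics/w1.png",im);np.save("w1.npy",p,allow_pickle=True)
E
```

```text
t: 1.6
tcp_pos: [397.6, -59.9, 223.8]
eef_rot: [-0.0, 0.375, 0.927, -0.0]
force: [1.5, -0.0, 0.9]
grip_width: 89.7
finger_force: 0.0
t: 2.1
tcp_pos: [396.1, 109.3, 224.0]
eef_rot: [0.0, 0.035, 0.999, -0.0]
force: [0.3, 0.2, -0.5]
grip_width: 90.0
finger_force: 0.0
t: 2.6
tcp_pos: [439.0, 246.5, 223.8]
eef_rot: [-0.0, -0.175, 0.985, 0.002]
force: [-0.3, 0.1, -0.1]
grip_width: 90.2
finger_force: 0.0
[439.021 246.477 223.789] [[-0.939 -0.345 -0.001]
 [-0.345  0.939  0.004]
 [-0.     0.005 -1.   ]]
[ 0.251  0.371 -1.     1.889  0.351  1.071  1.033]
```

View pics/w1.png

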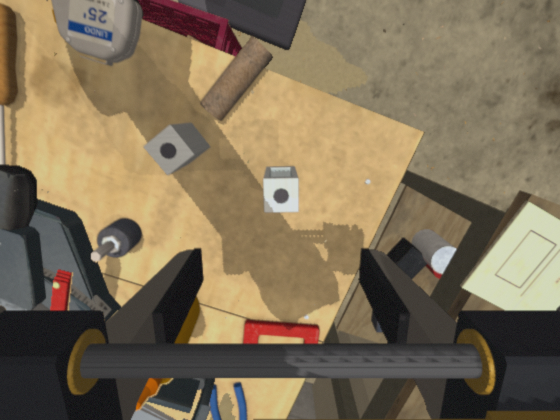

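The cell is at (281,197) with its framed pane visible on the upper side at (281,173), facing tool +x. Its metal sides therefore lie across tool y, which is image left/right. The blank is at (170,150). I'll measure the cell's top face.

Run:
```python
from h import *
im=cv2.imread("pics/w1.png");p=np.load("w1.npy",allow_pickle=True).item()
sub=im[150:225,250:315];cv2.imwrite("pics/c1.png",cv2.resize(sub,(650,750)[:2],interpolation=cv2.INTER_NEAREST)[:600])
hsv=cv2.cvtColor(im,cv2.COLOR_BGR2HSV)
print(hsv[185:205:4,258:304:3,2]);print(hsv[160:216:3,290,2],hsv[160:216:3,270,2])
m=((hsv[...,1]<50)&(hsv[...,2]>190)).astype(np.uint8);k=np.zeros_like(m);k[150:225,255:310]=m[150:225,255:310]
c=max(cv2.findContours(k,0,1)[0],key=cv2.contourArea);h=cv2.convexHull(c).reshape(-1,2)
print(h.tolist());W=ray(p,h,80)[:,:2].astype(np.float32);print(cv2.minAreaRect(W))
d=(hsv[...,2]<90).astype(np.uint8);k=np.zeros_like(d);k[185:210,270:295]=d[185:210,270:295];M=cv2.moments(k,True)
print("plug",ray(p,[M["m10"]/M["m00"],M["m01"]/M["m00"]],83),M["m00"])
```

```text
[[128 169 214 220 220 220 220 218 219 218 219 219 219 215 208 210]
 [136 132 208 220 220 219 183 117 106 167 219 220 218 215 200 212]
 [149 146 208 220 220 194  90  87  89  89 176 219 218 214 204 213]
 [145 146 188 219 219 154  86  85  88  87 149 219 219 216 207 205]
 [141 139 157 202 220 224 140  90  94 136 218 222 221 217 211 209]]
[207 206 144 147 119 118 188 219 221 221 220 219 218 223 223 223 223 204
 206] [196 197 163 133 113 110 166 220 220 220 219 220 218 219 220 215 167 163
 149]
[[298, 179], [298, 210], [297, 211], [273, 211], [265, 200], [264, 195], [263, 182], [263, 179], [296, 178]]
((434.9645080566406, 246.8612060546875), (34.66468048095703, 35.34208679199219), 21.078020095825195)
plug [[434.248 246.701  83.   ]] 97.0
```

View pics/c1.png

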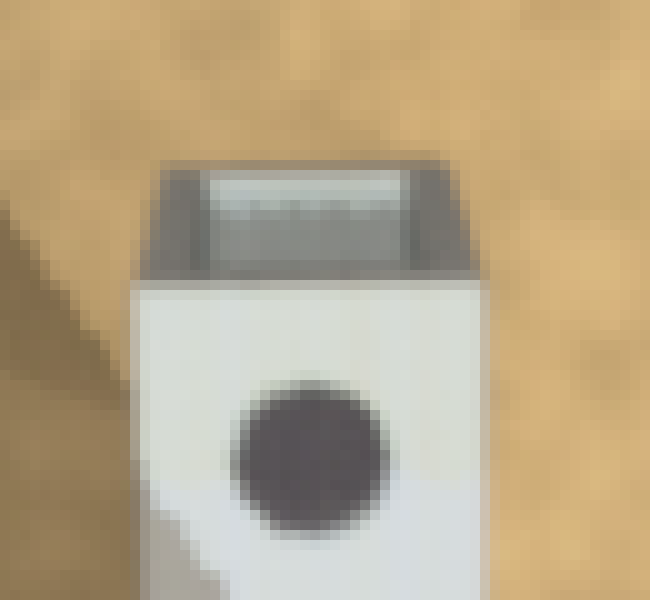

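```bash
echo '[{"wz": -0.007, "tx": 3.8, "ty": 1.7, "tz": 40, "jaw": 80}, {"wz": -0.007, "tx": 3.8, "ty": 1.7, "tz": 80, "jaw": 75}, {"wz": -0.007, "tx": 3.8, "ty": 1.7, "tz": 115, "jaw": 70}, {"wz": -0.007, "tx": 3.8, "ty": 1.7, "tz": 145, "jaw": 70}, {"wz": -0.007, "tx": 3.8, "ty": 1.7, "tz": 160, "jaw": 70}]' > mv.in && python3 jog.py mv.in 20
echo '[{"jaw": 50}, {"jaw": 40}, {"jaw": 30}, {"jaw": 30}, {"jaw": 30}]' > mv.in && python3 jog.py mv.in 20
echo '[{"jaw": 30}, {"jaw": 30}, {"jaw": 30}, {"jaw": 30}, {"jaw": 30}]' > mv.in && python3 jog.py mv.in 20
```

```text
t: 3.15
tcp_pos: [433.7, 239.7, 61.7]
eef_rot: [-0.002, -0.174, 0.985, -0.001]
force: [0.0, -0.3, 0.5]
grip_width: 70.0
finger_force: 0.0
t: 3.65
tcp_pos: [435.8, 242.8, 65.1]
eef_rot: [0.001, -0.175, 0.985, 0.0]
force: [-0.2, 0.4, 4.0]
grip_width: 35.2
finger_force: 20.0
t: 4.15
tcp_pos: [435.8, 242.9, 65.0]
eef_rot: [0.001, -0.175, 0.985, 0.0]
force: [-0.5, -0.3, 7.6]
grip_width: 35.6
finger_force: 20.0
```

```bash
echo '[{"tz": -15, "jaw": 30}, {"tz": -50, "jaw": 30}, {"tz": -95, "jaw": 30}, {"tz": -140, "jaw": 30}, {"tz": -160, "jaw": 30}]' > mv.in && python3 jog.py mv.in 25
echo '[{"wz": 0.08, "tx": 17, "ty": -22, "jaw": 30}, {"wz": 0.16, "tx": 34, "ty": -44, "jaw": 30}, {"wz": 0.25, "tx": 51, "ty": -66, "jaw": 30}, {"wz": 0.33, "tx": 68, "ty": -88, "jaw": 30}, {"wz": 0.42, "tx": 85, "ty": -110, "jaw": 30}]' > mv.in && python3 jog.py mv.in
echo '[{"wz": 0.14, "tx": -3, "ty": -34, "jaw": 30}, {"wz": 0.28, "tx": -5, "ty": -68, "jaw": 30}, {"wz": 0.42, "tx": -8, "ty": -102, "jaw": 30}, {"wz": 0.56, "tx": -10, "ty": -136, "jaw": 30}, {"wz": 0.7, "tx": -13, "ty": -169.5, "jaw": 30}]' > mv.in && python3 jog.py mv.in
```

```text
t: 4.65
tcp_pos: [435.7, 243.4, 228.1]
eef_rot: [0.002, -0.175, 0.984, 0.0]
force: [0.3, -0.2, -1.7]
grip_width: 35.7
finger_force: 24.9
t: 5.15
tcp_pos: [392.0, 108.7, 224.2]
eef_rot: [-0.0, 0.035, 0.999, -0.0]
force: [0.2, -0.9, -1.0]
grip_width: 35.3
finger_force: 24.9
t: 5.65
tcp_pos: [393.8, -61.4, 224.5]
eef_rot: [0.0, 0.377, 0.926, -0.0]
force: [1.6, -0.2, -1.2]
grip_width: 35.4
finger_force: 24.9
```

```bash
echo '[{"wz": 0.14, "tx": -31, "ty": -26, "jaw": 30}, {"wz": 0.28, "tx": -62, "ty": -52, "jaw": 30}, {"wz": 0.42, "tx": -93, "ty": -78, "jaw": 30}, {"wz": 0.56, "tx": -125, "ty": -104, "jaw": 30}, {"wz": 0.7, "tx": -157, "ty": -129, "jaw": 30}]' > mv.in && python3 jog.py mv.in
echo '[{"wz": 0.03, "tx": -36, "ty": 15, "jaw": 30}, {"wz": 0.06, "tx": -72, "ty": 30, "jaw": 30}, {"wz": 0.1, "tx": -108, "ty": 46, "jaw": 30}, {"wz": 0.1, "tx": -146, "ty": 64, "jaw": 30}, {"wz": 0.1, "tx": -146, "ty": 64, "jaw": 30}]' > mv.in && python3 jog.py mv.in
echo '[{"jaw": 30}, {"jaw": 30}, {"jaw": 30}]' > mv.in && python3 jog.py mv.in
python3 - <<'E'
from h import *
R,t=world_to_tool();print(t,R.as_matrix());print(monitor.get_obs()["qpos"])
p=cams.camera_params("wrist");im=cams.get_image("wrist");cv2.imwrite("pics/w2.png",im);np.save("w2.npy",p,allow_pickle=True)
E
```

```text
t: 6.15
tcp_pos: [417.4, -263.5, 224.4]
eef_rot: [-0.0, 0.672, 0.741, -0.0]
force: [1.1, 0.2, -1.6]
grip_width: 35.6
finger_force: 24.9
t: 6.65
tcp_pos: [497.0, -405.3, 222.9]
eef_rot: [0.0, 0.708, 0.707, 0.0]
force: [-0.4, -0.0, -3.1]
grip_width: 35.5
finger_force: 24.9
t: 6.95
tcp_pos: [496.4, -399.5, 224.6]
eef_rot: [-0.0, 0.706, 0.709, 0.0]
force: [0.3, 0.8, -1.9]
grip_width: 35.2
finger_force: 24.9
[ 496.404 -399.512  224.562] [[-0.004  1.     0.   ]
 [ 1.     0.004  0.   ]
 [ 0.     0.    -1.   ]]
[ 0.937  0.471 -0.429  1.593  0.211  1.124  0.462]
```

View pics/w2.png

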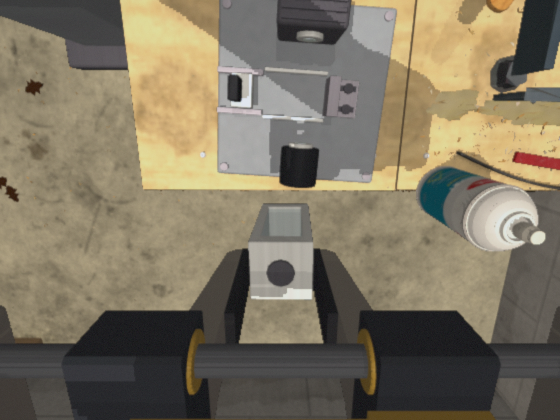

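The cell is held upright with its pane facing up-image. The tester is fully visible: plate corners near (218,178), (370,182) and (395,10), jaw at (240,90), ribs at rows 70 and 118, and the fence face at about column 328. I'll enlarge this for exact pixels.

Run:
```python
from h import *
im=cv2.imread("pics/w2.png")
o=cv2.resize(im[50:140,210:370],(800,450),interpolation=cv2.INTER_CUBIC)
for i in range(0,160,20):cv2.putText(o,str(210+i),(i*5,8),0,.3,(0,255,255));cv2.line(o,(i*5,8),(i*5,14),(0,255,255))
for i in range(10,90,10):cv2.putText(o,str(50+i),(0,i*5+3),0,.3,(0,255,255));cv2.line(o,(20,i*5),(26,i*5),(0,255,255))
cv2.imwrite("pics/c2.png",o)
p=np.load("w2.npy",allow_pickle=True).item()
g=cv2.cvtColor(im,cv2.COLOR_BGR2HSV)
d=((g[...,2]<110)).astype(np.uint8);k=np.zeros_like(d);k[258:287,264:298]=d[258:287,264:298];M=cv2.moments(k,True)
print("plug",ray(p,[M["m10"]/M["m00"],M["m01"]/M["m00"]],224.5-65+83),M["m00"])
m=((g[...,1]<60)&(g[...,2]>60)).astype(np.uint8)*255;m[:, :205]=0;m[:,402:]=0;m[186:]=0
k=cv2.morphologyEx(m,cv2.MORPH_OPEN,np.ones((5,5)));c=max(cv2.findContours(k,0,1)[0],key=cv2.contourArea)
# plate edges: left and right columns per row
L=[];Rr=[]
for r in list(range(20,60))+list(range(125,165)):
    w=np.where(k[r,200:402])[0]+200;L.append((w.min()-.5,r));Rr.append((w.max()+.5,r))
for n,e in(("near",L),("far",Rr)):
    W=ray(p,e,12);f=cv2.fitLine(W[:,:2].astype(np.float32),cv2.DIST_HUBER,0,.01,.01).ravel();print(n,f,np.degrees(np.arctan2(f[1],f[0])))
B=[]
for cidx in list(range(225,275))+list(range(325,365)):
    w=np.where(k[140:190,cidx])[0]+140;B.append((cidx,w.max()+.5))
W=ray(p,B,12);f=cv2.fitLine(W[:,:2].astype(np.float32),cv2.DIST_HUBER,0,.01,.01).ravel();print("right",f,np.degrees(np.arctan2(f[1],f[0])))
```

```text
plug [[ 495.444 -400.387  242.5  ]] 578.0
near [   0.06     0.998  424.459 -283.234] 86.53779
far [   0.062    0.998  612.078 -294.57 ] 86.42143
right [   0.998   -0.063  508.948 -390.072] -3.588481
```

View pics/c2.png

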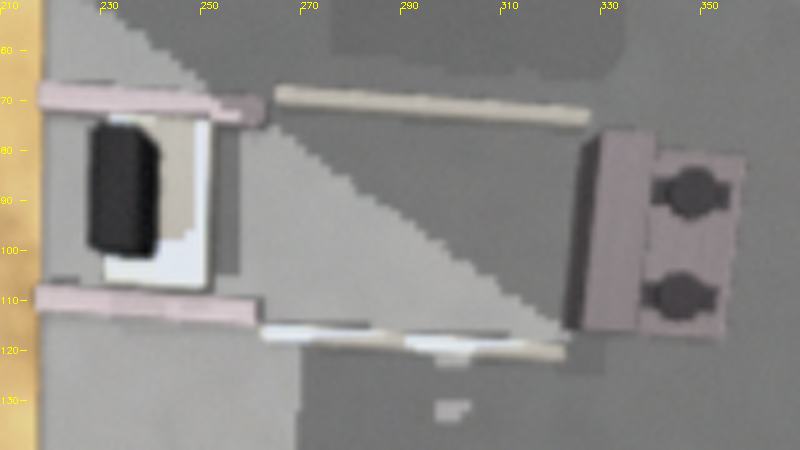

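Run:
```python
from h import *
p=np.load("w2.npy",allow_pickle=True).item()
a=np.radians(-3.52);e=np.array([[np.cos(a),np.sin(a)],[-np.sin(a),np.cos(a)]])
for n,uv,z in(("rib+ foot",[(265,70.6),(328,75)],12),("rib- top",[(262.4,115),(323,118.6)],18),("fence top",[(330,76.6),(326.6,116)],46),("fence foot",[(326.6,78),(322.6,115.6)],12),("jaw top",[(252.4,73.6),(251.6,107.6)],38),("jaw foot",[(258,105)],12),("tab rear top",[(228,76),(227.4,99)],70)):
    W=ray(p,uv,z)[:,:2];print(n,W.ravel(),"tester axes:",(W@e.T).ravel())
```

```text
rib+ foot [ 477.33  -270.241  547.629 -274.464] tester axes: [ 493.021 -240.424  563.448 -240.323]
rib- top [ 474.216 -317.568  543.274 -321.184] tester axes: [ 492.819 -287.853  561.968 -287.222]
fence top [ 545.23  -279.641  543.503 -318.221] tester axes: [ 561.37  -245.638  562.016 -284.251]
fence foot [ 546.207 -277.581  543.413 -317.924] tester axes: [ 562.219 -243.522  561.907 -283.96 ]
jaw top [ 465.378 -276.272  463.831 -309.991] tester axes: [ 481.463 -247.178  481.988 -280.929]
jaw foot [ 468.976 -306.634] tester axes: [ 486.917 -277.262]
tab rear top [ 444.711 -282.036  443.256 -302.751] tester axes: [ 461.188 -254.2    461.008 -274.966]
```

```bash
echo '[{"wz": 0.02, "tx": 30, "ty": 4, "jaw": 30}, {"wz": 0.04, "tx": 60, "ty": 8, "jaw": 30}, {"wz": 0.065, "tx": 88, "ty": 11.8, "jaw": 30}, {"wz": 0.065, "tx": 104.4, "ty": 11.8, "jaw": 30}, {"wz": 0.065, "tx": 104.4, "ty": 11.8, "jaw": 30}]' > mv.in && python3 jog.py mv.in
echo '[{"tz": 20, "jaw": 30}, {"tz": 50, "jaw": 30}, {"tz": 80, "jaw": 30}, {"tz": 100, "jaw": 30}, {"tz": 100, "jaw": 30}]' > mv.in && python3 jog.py mv.in
echo '[{"jaw": 30}, {"jaw": 30}, {"jaw": 30}]' > mv.in && python3 jog.py mv.in
python3 - <<'E'
from h import *
R,t=world_to_tool();print(t,np.degrees(np.arctan2(*R.as_matrix()[[1,0],1])))
a=np.radians(-3.52);e=np.array([[np.cos(a),np.sin(a)],[-np.sin(a),np.cos(a)]]);print(e@t[:2])
p=cams.camera_params("wrist");im=cams.get_image("wrist");cv2.imwrite("pics/w3.png",im);np.save("w3.npy",p,allow_pickle=True)
E
```

```text
t: 7.5
tcp_pos: [508.5, -293.5, 224.7]
eef_rot: [0.0, 0.727, 0.687, 0.0]
force: [-0.4, 0.4, -1.3]
grip_width: 35.7
finger_force: 24.9
t: 8.0
tcp_pos: [505.4, -297.4, 121.0]
eef_rot: [-0.003, 0.729, 0.684, -0.001]
force: [0.3, -0.0, -1.6]
grip_width: 35.6
finger_force: 24.9
t: 8.3
tcp_pos: [509.0, -297.2, 125.5]
eef_rot: [0.001, 0.729, 0.685, 0.0]
force: [0.4, 0.1, -3.1]
grip_width: 35.5
finger_force: 24.9
[ 508.958 -297.161  125.47 ] -3.5744239250506773
[ 526.243 -265.352]
```

View pics/w3.png

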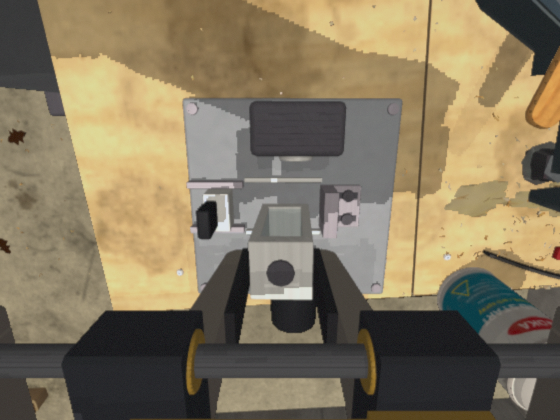

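The cell hangs over the seat between the jaw at (220,210) and the fence at (330,210), squared with the ribs. I'll lower it with a small correction.

```bash
echo '[{"tx": 1, "ty": -0.5, "tz": 10, "jaw": 30}, {"tx": 1.6, "ty": -1, "tz": 22, "jaw": 30}, {"tx": 1.6, "ty": -1, "tz": 34, "jaw": 30}, {"tx": 1.6, "ty": -1, "tz": 42, "jaw": 30}, {"tx": 1.6, "ty": -1, "tz": 44, "jaw": 30}]' > mv.in && python3 jog.py mv.in
echo '[{"jaw": 30}, {"jaw": 30}, {"jaw": 30}]' > mv.in && python3 jog.py mv.in
echo '[{"tz": 1, "jaw": 30}, {"tz": 1, "jaw": 30}, {"tz": 1, "jaw": 30}]' > mv.in && python3 jog.py mv.in
python3 - <<'E'
from h import *
R,t=world_to_tool();a=np.radians(-3.52);e=np.array([[np.cos(a),np.sin(a)],[-np.sin(a),np.cos(a)]]);print(t,e@t[:2])
E
```

```text
t: 8.85
tcp_pos: [506.3, -294.1, 78.1]
eef_rot: [-0.001, 0.729, 0.685, -0.0]
force: [0.3, -0.4, -1.8]
grip_width: 35.3
finger_force: 24.9
t: 9.15
tcp_pos: [507.6, -294.9, 80.5]
eef_rot: [0.0, 0.729, 0.685, 0.0]
force: [-0.3, -0.4, -0.8]
grip_width: 35.2
finger_force: 24.9
t: 9.45
tcp_pos: [507.3, -294.8, 79.1]
eef_rot: [0.0, 0.729, 0.685, 0.0]
force: [0.1, 0.5, -2.4]
grip_width: 35.7
finger_force: 24.9
[ 507.283 -294.773   79.108] [ 524.424 -263.071]
```

Position is right on target. I'll lower it until it touches.

```bash
for i in 1; do echo '[{"tz": 0.5, "jaw": 30}, {"tz": 1, "jaw": 30}, {"tz": 1, "jaw": 30}]' > mv.in && python3 jog.py mv.in
echo '[{"tz": 0.5, "jaw": 30}, {"tz": 0.5, "jaw": 30}, {"tz": 0.5, "jaw": 30}]' > mv.in && python3 jog.py mv.in
echo '[{"tz": 0.5, "jaw": 30}, {"tz": 0.5, "jaw": 30}, {"tz": 0.5, "jaw": 30}]' > mv.in && python3 jog.py mv.in; done
```

```text
t: 9.75
tcp_pos: [507.1, -294.7, 77.8]
eef_rot: [-0.0, 0.729, 0.685, -0.0]
force: [0.2, 0.6, -2.2]
grip_width: 35.2
finger_force: 24.9
t: 10.05
tcp_pos: [507.2, -294.6, 77.4]
eef_rot: [-0.0, 0.729, 0.685, -0.0]
force: [0.0, 0.7, -1.2]
grip_width: 35.5
finger_force: 24.9
t: 10.35
tcp_pos: [507.3, -294.7, 77.1]
eef_rot: [0.0, 0.729, 0.685, 0.0]
force: [0.3, 0.3, -0.3]
grip_width: 35.5
finger_force: 24.9
```

```bash
echo '[{"tz": 0.7, "jaw": 30}, {"tz": 0.7, "jaw": 30}, {"tz": 0.7, "jaw": 30}]' > mv.in && python3 jog.py mv.in
echo '[{"jaw": 37}, {"jaw": 40}, {"jaw": 46}, {"jaw": 52}, {"jaw": 56}]' > mv.in && python3 jog.py mv.in 
echo '[{"tz": -10, "jaw": 56}, {"tz": -40, "jaw": 56}, {"tz": -80, "jaw": 56}, {"tz": -120, "jaw": 56}, {"tz": -120, "jaw": 56}]' > mv.in && python3 jog.py mv.in
echo '[{"jaw": 56}, {"jaw": 56}]' > mv.in && python3 jog.py mv.in
```

```text
t: 10.65
tcp_pos: [507.6, -294.8, 77.0]
eef_rot: [0.0, 0.729, 0.685, 0.0]
force: [-0.5, 1.4, 5.5]
grip_width: 35.5
finger_force: 24.9
t: 11.15
tcp_pos: [507.1, -294.7, 76.1]
eef_rot: [-0.0, 0.729, 0.685, -0.0]
force: [-0.1, 0.3, -0.2]
grip_width: 55.6
finger_force: 0.0
t: 11.65
tcp_pos: [510.7, -296.0, 202.9]
eef_rot: [0.005, 0.729, 0.685, 0.001]
force: [-0.6, 0.9, 0.6]
grip_width: 55.9
finger_force: 0.0
t: 11.85
tcp_pos: [506.3, -294.5, 195.4]
eef_rot: [-0.001, 0.729, 0.685, -0.0]
force: [-0.8, 0.2, -0.8]
grip_width: 55.4
finger_force: 0.0
```

The cell is set down and released. Next I'll swing behind the tab, turned 90° with the fingers closed.

```bash
echo '[{"wz": -0.14, "ty": -25, "jaw": 30}, {"wz": -0.28, "ty": -50, "jaw": 10}, {"wz": -0.42, "tx": -1, "ty": -75, "jaw": 0}, {"wz": -0.56, "tx": -1, "ty": -92.4, "jaw": 0}, {"wz": -0.7, "tx": -1.1, "ty": -92.4, "jaw": 0}]' > mv.in && python3 jog.py mv.in 20
echo '[{"wz": -0.14, "jaw": 0}, {"wz": -0.28, "jaw": 0}, {"wz": -0.42, "jaw": 0}, {"wz": -0.56, "jaw": 0}, {"wz": -0.7, "jaw": 0}]' > mv.in && python3 jog.py mv.in
echo '[{"wz": -0.1, "jaw": 0}, {"wz": -0.171, "jaw": 0}, {"wz": -0.171, "jaw": 0}, {"wz": -0.171, "jaw": 0}]' > mv.in && python3 jog.py mv.in
python3 - <<'E'
from h import *
R,t=world_to_tool();a=np.radians(-3.52);e=np.array([[np.cos(a),np.sin(a)],[-np.sin(a),np.cos(a)]]);print(t,e@t[:2],np.degrees(np.arctan2(*R.as_matrix()[[1,0],0])),monitor.get_obs()["qpos"])
p=cams.camera_params("wrist");im=cams.get_image("wrist");cv2.imwrite("pics/w4.png",im);np.save("w4.npy",p,allow_pickle=True)
E
```

```text
t: 12.35
tcp_pos: [411.6, -289.8, 194.6]
eef_rot: [-0.002, 0.448, 0.894, -0.0]
force: [0.2, 0.3, -0.2]
grip_width: 17.8
finger_force: 0.0
t: 12.85
tcp_pos: [414.0, -289.5, 194.8]
eef_rot: [-0.001, 0.113, 0.994, 0.001]
force: [-0.1, -1.2, -0.3]
grip_width: 0.5
finger_force: 0.0
t: 13.25
tcp_pos: [414.4, -289.8, 195.3]
eef_rot: [-0.001, 0.032, 0.999, 0.001]
force: [0.3, -0.7, -0.1]
grip_width: 0.5
finger_force: 0.0
[ 414.366 -289.752  195.331] [ 431.374 -263.765] 176.3517591841888 [ 1.189  0.343 -0.77   1.92   0.283  0.991  1.798]
```

View pics/w4.png

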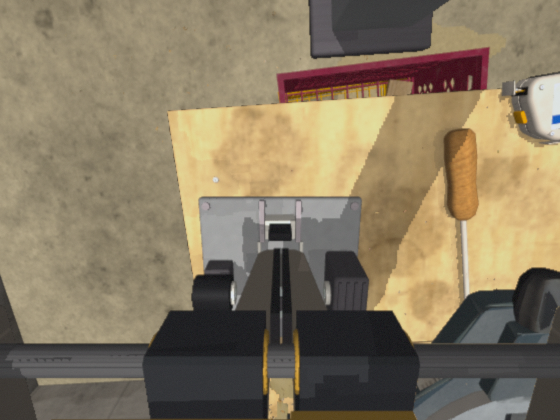

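The tab is at (280,232), centred in line with the closed fingers. I'll lower behind it and come up to it.

```bash
echo '[{"tz": 35, "jaw": 0}, {"tz": 75, "jaw": 0}, {"tz": 110, "jaw": 0}, {"tz": 126, "jaw": 0}, {"tz": 126, "jaw": 0}]' > mv.in && python3 jog.py mv.in
echo '[{"tx": -2, "jaw": 0}, {"tx": -5, "jaw": 0}, {"tx": -8, "jaw": 0}, {"tx": -11, "jaw": 0}, {"tx": -13, "jaw": 0}]' > mv.in && python3 jog.py mv.in
echo '[{"tx": -1, "jaw": 0}, {"tx": -2, "jaw": 0}, {"tx": -3, "jaw": 0}, {"tx": -4, "jaw": 0}, {"tx": -5, "jaw": 0}]' > mv.in && python3 jog.py mv.in
echo '[{"tx": -1, "jaw": 0}, {"tx": -2, "jaw": 0}, {"tx": -3, "jaw": 0}, {"tx": -4, "jaw": 0}, {"tx": -5, "jaw": 0}]' > mv.in && python3 jog.py mv.in
```

```text
t: 13.8
tcp_pos: [413.8, -289.0, 68.5]
eef_rot: [-0.002, 0.031, 1.0, 0.001]
force: [0.6, 0.3, 0.0]
grip_width: 0.7
finger_force: 0.0
t: 14.3
tcp_pos: [428.6, -291.2, 70.9]
eef_rot: [0.0, 0.031, 1.0, -0.0]
force: [-0.5, -0.4, -0.4]
grip_width: 0.5
finger_force: 0.0
t: 14.8
tcp_pos: [432.9, -291.2, 70.2]
eef_rot: [-0.0, 0.031, 1.0, 0.0]
force: [0.8, 0.3, -0.4]
grip_width: 0.5
finger_force: 0.0
t: 15.3
tcp_pos: [438.0, -291.5, 70.3]
eef_rot: [-0.0, 0.031, 1.0, -0.0]
force: [0.5, 0.6, 0.3]
grip_width: 0.3
finger_force: 0.0
```

```bash
for i in 1; do echo '[{"tx": -1, "jaw": 0}, {"tx": -2, "jaw": 0}, {"tx": -3, "jaw": 0}, {"tx": -4, "jaw": 0}, {"tx": -5, "jaw": 0}]' > mv.in && python3 jog.py mv.in
echo '[{"tx": -1, "jaw": 0}, {"tx": -2, "jaw": 0}, {"tx": -3, "jaw": 0}, {"tx": -4, "jaw": 0}, {"tx": -5, "jaw": 0}]' > mv.in && python3 jog.py mv.in
echo '[{"tx": -1, "jaw": 0}, {"tx": -2, "jaw": 0}, {"tx": -3, "jaw": 0}, {"tx": -4, "jaw": 0}, {"tx": -5, "jaw": 0}]' > mv.in && python3 jog.py mv.in; done | grep -E "t:|tcp|^force"
```

```text
t: 15.8
tcp_pos: [443.0, -291.8, 70.3]
eef_rot: [0.0, 0.031, 1.0, -0.0]
force: [0.2, 0.1, -0.4]
t: 16.3
tcp_pos: [447.9, -292.1, 70.3]
eef_rot: [-0.0, 0.031, 1.0, -0.0]
force: [-1.4, -0.3, 0.4]
t: 16.8
tcp_pos: [452.9, -292.4, 70.3]
eef_rot: [-0.0, 0.031, 1.0, -0.0]
force: [-0.2, 0.6, -0.2]
```

Forces are too low to judge contact, so I'll measure the jaw in the wrist image numerically by its bright rear strip.

```bash
cat > jaw.py <<'E'
from h import *
import sys
def meas(im,p):
    a=np.radians(-3.52);e=np.array([[np.cos(a),np.sin(a)],[-np.sin(a),np.cos(a)]])
    # walk along tester x at jaw centreline (z=38), report brightness profile
    xs=np.arange(430,520,2.0);W=np.array([np.r_[e.T@[x,-264.2],38] for x in xs]);uv=proj(p,W).round().astype(int)
    return [(int(x),int(im[v,u].max())) for x,(u,v) in zip(xs,uv) if 0<=v<420 and 0<=u<560]
print(meas(cv2.imread("pics/w4.png"),np.load("w4.npy",allow_pickle=True).item()))
p=cams.camera_params("wrist");im=cams.get_image("wrist");cv2.imwrite(sys.argv[1],im);print(meas(im,p))
E
python3 jaw.py pics/w5.png
```

```text
[(430, 221), (432, 164), (434, 122), (436, 149), (438, 152), (440, 151), (442, 152), (444, 153), (446, 152), (448, 154), (450, 153), (452, 137), (454, 123), (456, 126), (458, 164), (460, 215), (462, 152), (464, 34), (466, 32), (468, 30), (470, 27), (472, 30), (474, 31), (476, 37), (478, 34), (480, 35), (482, 59), (484, 162), (486, 166), (488, 165), (490, 144), (492, 88), (494, 85), (496, 83), (498, 67), (500, 64), (502, 61), (504, 57), (506, 61), (508, 58), (510, 59), (512, 58), (514, 58), (516, 57), (518, 59)]
[(430, 221), (432, 216), (434, 99), (436, 141), (438, 147), (440, 144), (442, 145), (444, 145), (446, 154), (448, 157), (450, 158), (452, 127), (454, 117), (456, 119), (458, 123), (460, 222), (462, 80), (464, 30), (466, 29), (468, 28), (470, 32), (472, 34), (474, 24), (476, 33), (478, 31), (480, 27), (482, 23), (484, 30), (486, 59), (488, 61), (490, 62), (492, 60), (494, 61), (496, 57), (498, 57), (500, 57), (502, 57), (504, 56), (506, 57), (508, 56), (510, 53), (512, 55), (514, 56), (516, 57), (518, 56)]
```

Run:
```python
from h import *
s=cams.get_image("scene");t=cams.get_image("top");w=cv2.imread("pics/w5.png")
p=cams.camera_params("wrist");print(proj(p,[[453,-292,48],[445,-291,70]]))
f=lambda im,x,y,w,h:cv2.resize(im[y:y+h,x:x+w],(400,300),interpolation=cv2.INTER_CUBIC)
cv2.imwrite("pics/c5.png",np.vstack([np.hstack([f(w,160,120,240,180),f(w,230,200,100,75)]),np.hstack([f(s,270,165,100,75),f(t,325,165,80,60)])]))
```

```text
[[280.348 243.93 ]
 [281.192 245.405]]
```

View pics/c5.png

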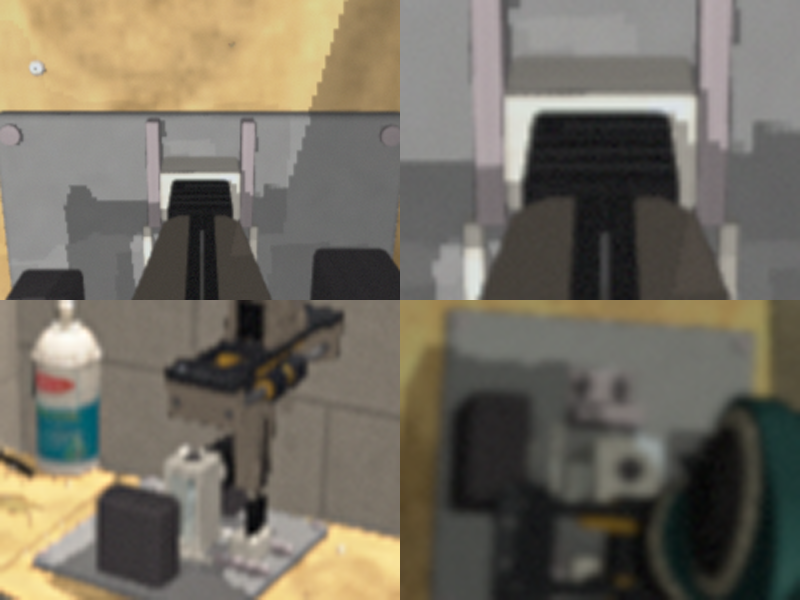

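Run:
```python
from h import *
a=np.radians(-3.52);e=np.array([[np.cos(a),np.sin(a)],[-np.sin(a),np.cos(a)]])
s=cams.camera_params("scene");w=cams.camera_params("wrist")
for n,x,y,z in(("tip",470,-264.2,48),("tabfoot rear L",462,-252,38),("tabtop rear L",462,-252,70),("tabtop rear R",462,-276,70),("tabtop front",472,-264,70),("celltop",524,-264,95),("jawfrontfoot",482,-247,12)):
    X=np.r_[e.T@[x,y],z];q=proj(s,X)[0];v=proj(w,X)[0];print(n,"scene crop",(q-[270,165])*4+[0,300],"wrist crop",(v-[230,200])*4+[400,0])
t=world_to_tool()[1];print(t,monitor.get_obs()["force"])
```

```text
tip scene crop [249.904 521.132] wrist crop [598.019 175.315]
tabfoot rear L scene crop [251.129 539.901] wrist crop [668.758 110.204]
tabtop rear L scene crop [252.386 505.47 ] wrist crop [679.366 181.416]
tabtop rear R scene crop [266.013 494.467] wrist crop [518.484 181.494]
tabtop front scene crop [248.493 497.086] wrist crop [598.994 242.792]
celltop scene crop [194.428 455.895] wrist crop [599.028 646.234]
jawfrontfoot scene crop [226.166 563.64 ] wrist crop [686.209 162.461]
[ 452.907 -292.382   70.265] [-0.122 -0.258  0.287]
```

The ridged rear of the tab is fully visible and the jaw hasn't moved, so the closed fingertips may sit higher than the nominal 22 mm. I'll back off and measure where the fingers really end in the image.

```bash
echo '[{"tx": 10, "jaw": 0}, {"tx": 22, "jaw": 0}, {"tx": 33, "jaw": 0}, {"tx": 33, "jaw": 0}, {"tx": 33, "jaw": 0}]' > mv.in && python3 jog.py mv.in | grep -E "tcp|^force"
python3 - <<'E'
from h import *
p=cams.camera_params("wrist");im=cams.get_image("wrist");cv2.imwrite("pics/w6.png",im)
R,t=world_to_tool();print(t)
w5=cv2.imread("pics/w5.png");g6=im.max(2).astype(int);g5=w5.max(2).astype(int)
for r in range(190,275,4):print(r,g6[r,258:304:3],"|",np.abs(g6-g5)[r,258:304:3])
for z in(22,10,0,-8):
  for dx in(10,0,-10):print("tip ext",z,"tool x",dx,proj(p,t+R.apply([dx,5,z]))[0])
E
```

```text
tcp_pos: [419.6, -290.8, 70.5]
force: [-0.1, 0.3, -0.3]
[ 420.093 -290.651   70.533]
190 [190 189 187 187 185 187 183 176 173 171 176 178 176 167 164 182] | [62 61 55 55 51 51 46 39 36 34 45 47 47 37 34 52]
194 [195 193 188 183 181 188 185 180 175 173 178 180 179 179 184 191] | [92 47 42 38 35 42 38 34 30 28 31 35 33 33 38 49]
198 [193 188 183 180 180 190 190 184 178 183 184 183 183 185 191 198] | [89 41 36 33 34 44 46 39 33 38 40 39 37 39 45 55]
202 [201 193 189 190 198 190 191 194 179 184 188 187 192 191 193 200] | [66 44 41 43 51 44 45 48 33 39 44 42 46 44 47 58]
206 [185 189 186 184 183 181 184 188 178 177 184 189 192 192 195 195] | [44 32 28 26 25 25 27 31 23 21 32 43 45 45 48 53]
210 [177 178 179 182 179 184 188 190 184 184 188 190 195 199 202 202] | [41 30 23 26 23 30 32 32 27 30 32 44 47 53 56 69]
214 [177 183 181 185 190 186 187 198 197 197 197 199 201 205 206 203] | [53 59 58 63 67 61 59 71 72 71 70 74 74 79 81 78]
218 [171 176 177 187 197 196 194 204 212 200 196 195 196 199 201 197] | [ 56  59  60  69  80  78  76  86  92  82  78  78  77  80  82 106]
222 [175 181 184 188 20
[... 1321 characters left out ...]
 2 4 3 5 3 0 3 4 0 5 3]
270 [66 65 66 67 67 29 24 38 51 25 30 67 67 65 70 71] | [ 6  4  4  2  3  2  4  4 10  3  5  3  2  5  8 10]
274 [66 66 64 67 65 27 23 25 23 27 26 66 67 66 66 67] | [ 5  4  5  0  5  4  4  7 18  3  2  3  2  3  4  2]
tip ext 22 tool x 10 [287.535 230.644]
tip ext 22 tool x 0 [287.447 244.741]
tip ext 22 tool x -10 [287.361 258.47 ]
tip ext 10 tool x 10 [287.939 237.197]
tip ext 10 tool x 0 [287.84  251.988]
tip ext 10 tool x -10 [287.744 266.371]
tip ext 0 tool x 10 [288.311 243.251]
tip ext 0 tool x 0 [288.202 258.673]
tip ext 0 tool x -10 [288.096 273.65 ]
tip ext -8 tool x 10 [288.637 248.543]
tip ext -8 tool x 0 [288.519 264.51 ]
tip ext -8 tool x -10 [288.404 279.997]
```

Run:
```python
from h import *
a=np.radians(-3.52);e=np.array([[np.cos(a),np.sin(a)],[-np.sin(a),np.cos(a)]]);s=cams.camera_params("scene")
for z in(136,166):
  for x,y in((433,-169),(507,-169),(433,-359),(507,-359)):print(z,x,y,(proj(s,np.r_[e.T@[x,y],z])[0]-[270,165])*4+[0,300])
for z in(48,60,70,78,86):
  for x in(460,480):print("finger",z,x,(proj(s,np.r_[e.T@[x,-250],z])[0]-[270,165])*4+[0,300])
im=cams.get_image("scene");g=im.max(2)
print(monitor.get_obs()["tcp_pos"])
X=[np.r_[e.T@[437,-250],z] for z in range(30,110,4)]
for z,q in zip(range(30,110,4),proj(s,X)):print(z,q.round(1),im[int(round(q[1])),int(round(q[0]))])
```

```text
136 433 -169 [237.477 478.509]
136 507 -169 [153.44  456.756]
136 433 -359 [345.528 395.34 ]
136 507 -359 [266.978 378.136]
166 433 -169 [238.623 442.35 ]
166 507 -169 [153.658 421.511]
166 433 -359 [347.612 362.178]
166 507 -359 [268.255 345.753]
finger 48 460 [252.529 530.766]
finger 48 480 [231.133 524.844]
finger 60 460 [253.005 517.836]
finger 60 480 [231.521 511.994]
finger 70 460 [253.405 506.982]
finger 70 480 [231.847 501.208]
finger 78 460 [253.727 498.247]
finger 78 480 [232.109 492.527]
finger 86 460 [254.05  489.465]
finger 86 480 [232.372 483.8  ]
[ 420.327 -290.563   70.497]
30 [339.2 229.3] [107 108 112]
34 [339.2 228.2] [100 102 106]
38 [339.3 227.1] [100 100 110]
42 [339.3 226. ] [105 104 114]
46 [339.4 225. ] [107 108 115]
50 [339.4 223.9] [105 106 110]
54 [339.5 222.8] [108 110 112]
58 [339.5 221.7] [137 141 145]
62 [339.6 220.6] [162 167 171]
66 [339.6 219.5] [167 172 176]
70 [339.7 218.4] [145 152 157]
74 [339.7 217.3] [112 122 130]
78 [339.8 216.2] [103 113 123]
82 [339.8 215.1] [ 98 108 117]
86 [339.9 214. ] [ 90 100 108]
90 [339.9 212.9] [ 81  92 102]
94 [340.  211.8] [ 79  91 102]
98 [340.  210.7] [ 79  92 101]
102 [340.1 209.6] [ 81  94 103]
106 [340.1 208.4] [ 82  94 103]
```

Both views agree that the closed tips end roughly 8 mm behind the TCP, not 22 mm ahead of it, so they passed above the tab. I'll lower further in steps behind the jaw, checking force.

```bash
echo '[{"tz": 3, "jaw": 0}, {"tz": 6, "jaw": 0}, {"tz": 9, "jaw": 0}, {"tz": 10, "jaw": 0}, {"tz": 10, "jaw": 0}]' > mv.in && python3 jog.py mv.in | grep -E "tcp|^force"
echo '[{"tz": 3, "jaw": 0}, {"tz": 6, "jaw": 0}, {"tz": 9, "jaw": 0}, {"tz": 10, "jaw": 0}, {"tz": 10, "jaw": 0}]' > mv.in && python3 jog.py mv.in | grep -E "tcp|^force"
python3 - <<'E'
from h import *
a=np.radians(-3.52);e=np.array([[np.cos(a),np.sin(a)],[-np.sin(a),np.cos(a)]]);s=cams.camera_params("scene");im=cams.get_image("scene");t=world_to_tool()[1];print(t,e@t[:2],arm.tip_extent)
for z in range(18,90,4):
  q=proj(s,np.r_[e.T@[437,-250],z])[0];print(z,im[int(round(q[1])),int(round(q[0]))],end=";")
E
```

```text
tcp_pos: [419.8, -290.1, 59.9]
force: [0.7, 0.9, -0.9]
tcp_pos: [419.8, -290.3, 50.0]
force: [-0.1, -0.0, 0.1]
[ 419.908 -290.329   50.199] [ 436.942 -264.   ] 22.0
18 [104 105 106];22 [108 110 112];26 [105 106 108];30 [ 98 100 104];34 [101 101 107];38 [103 103 112];42 [103 104 113];46 [108 109 115];50 [108 109 113];54 [107 108 112];58 [113 117 119];62 [134 138 140];66 [127 132 137];70 [ 78  91 101];74 [ 79  91 100];78 [ 82  92 102];82 [ 80  94 102];86 [ 80  93 102];
```

```bash
echo '[{"tz": 3, "jaw": 0}, {"tz": 6, "jaw": 0}, {"tz": 9, "jaw": 0}, {"tz": 11, "jaw": 0}, {"tz": 12, "jaw": 0}]' > mv.in && python3 jog.py mv.in | grep -E "tcp|^force"
echo '[{"tx": -1, "jaw": 0}, {"tx": -2, "jaw": 0}, {"tx": -3, "jaw": 0}, {"tx": -4, "jaw": 0}, {"tx": -5, "jaw": 0}]' > mv.in && python3 jog.py mv.in | grep -E "tcp|^force"
echo '[{"tx": -1, "jaw": 0}, {"tx": -2, "jaw": 0}, {"tx": -3, "jaw": 0}, {"tx": -4, "jaw": 0}, {"tx": -5, "jaw": 0}]' > mv.in && python3 jog.py mv.in | grep -E "tcp|^force"
echo '[{"tx": -1, "jaw": 0}, {"tx": -2, "jaw": 0}, {"tx": -3, "jaw": 0}, {"tx": -4, "jaw": 0}, {"tx": -5, "jaw": 0}]' > mv.in && python3 jog.py mv.in | grep -E "tcp|^force"
```

```text
tcp_pos: [419.8, -290.3, 38.0]
force: [-0.1, -0.3, 0.8]
tcp_pos: [425.1, -290.7, 38.4]
force: [0.3, -0.1, 0.6]
tcp_pos: [430.0, -291.0, 38.3]
force: [-0.3, -0.6, 0.4]
tcp_pos: [435.0, -291.3, 38.3]
force: [-1.6, -0.4, 1.0]
```

```bash
echo '[{"tx": -1, "jaw": 0}, {"tx": -2, "jaw": 0}, {"tx": -3, "jaw": 0}, {"tx": -4, "jaw": 0}, {"tx": -5, "jaw": 0}]' > mv.in && python3 jog.py mv.in | grep -E "tcp|^force"
echo '[{"tx": -1, "jaw": 0}, {"tx": -2, "jaw": 0}, {"tx": -3, "jaw": 0}, {"tx": -4, "jaw": 0}, {"tx": -5, "jaw": 0}]' > mv.in && python3 jog.py mv.in | grep -E "tcp|^force"
python3 jaw.py pics/w7.png | tail -1; python3 -c "
from h import *
o=monitor.get_obs();print(o['force'],o['wrist_torque'])"
```

```text
tcp_pos: [439.7, -291.6, 38.2]
force: [-1.6, -0.2, 0.9]
tcp_pos: [444.8, -291.9, 38.2]
force: [-1.9, -0.2, -0.3]
[(430, 188), (432, 82), (434, 128), (436, 144), (438, 146), (440, 145), (442, 143), (444, 137), (446, 137), (448, 136), (450, 95), (452, 95), (454, 90), (456, 29), (458, 28), (460, 26), (462, 30), (464, 31), (466, 26), (468, 30), (470, 34), (472, 30), (474, 22), (476, 29), (478, 24), (480, 25), (482, 20), (484, 29), (486, 21), (488, 27), (490, 25), (492, 22), (494, 28), (496, 24), (498, 29), (500, 29), (502, 52), (504, 61), (506, 60), (508, 59), (510, 61), (512, 62), (514, 58), (516, 59), (518, 59)]
[-2.575 -0.14  -1.553] [ 0.017  0.273 -0.031]
```

Steady drag of about 2 N shows the jaw is now sliding. I'll carry on; the cell should meet the fence about 34 mm further.

```bash
for k in 1; do echo '[{"tx": -1, "jaw": 0}, {"tx": -2, "jaw": 0}, {"tx": -3, "jaw": 0}, {"tx": -4, "jaw": 0}, {"tx": -5, "jaw": 0}]' > mv.in && python3 jog.py mv.in
echo '[{"tx": -1, "jaw": 0}, {"tx": -2, "jaw": 0}, {"tx": -3, "jaw": 0}, {"tx": -4, "jaw": 0}, {"tx": -5, "jaw": 0}]' > mv.in && python3 jog.py mv.in
echo '[{"tx": -1, "jaw": 0}, {"tx": -2, "jaw": 0}, {"tx": -3, "jaw": 0}, {"tx": -4, "jaw": 0}, {"tx": -5, "jaw": 0}]' > mv.in && python3 jog.py mv.in
echo '[{"tx": -1, "jaw": 0}, {"tx": -2, "jaw": 0}, {"tx": -3, "jaw": 0}, {"tx": -4, "jaw": 0}, {"tx": -5, "jaw": 0}]' > mv.in && python3 jog.py mv.in
echo '[{"tx": -1, "jaw": 0}, {"tx": -2, "jaw": 0}, {"tx": -3, "jaw": 0}, {"tx": -4, "jaw": 0}, {"tx": -5, "jaw": 0}]' > mv.in && python3 jog.py mv.in
done | grep -E "t:|tcp|^force"
```

```text
t: 22.15
tcp_pos: [449.9, -292.2, 38.2]
eef_rot: [-0.0, 0.031, 1.0, 0.0]
force: [-1.1, -0.5, -1.9]
t: 22.65
tcp_pos: [454.9, -292.6, 38.3]
eef_rot: [-0.0, 0.031, 1.0, -0.0]
force: [-2.5, -1.2, -2.2]
t: 23.15
tcp_pos: [459.9, -292.8, 38.3]
eef_rot: [-0.0, 0.031, 1.0, -0.0]
force: [-1.9, -0.6, -1.3]
t: 23.65
tcp_pos: [464.6, -293.2, 38.3]
eef_rot: [-0.0, 0.031, 1.0, -0.0]
force: [-3.9, -0.0, -0.3]
t: 24.15
tcp_pos: [469.9, -293.5, 38.3]
eef_rot: [-0.0, 0.031, 1.0, -0.0]
force: [-3.4, -0.4, -0.8]
```

```bash
for k in 1; do echo '[{"tx": -0.5, "jaw": 0}, {"tx": -1, "jaw": 0}, {"tx": -1.5, "jaw": 0}, {"tx": -2, "jaw": 0}, {"tx": -2.5, "jaw": 0}]' > mv.in && python3 jog.py mv.in
echo '[{"tx": -0.5, "jaw": 0}, {"tx": -1, "jaw": 0}, {"tx": -1.5, "jaw": 0}, {"tx": -2, "jaw": 0}, {"tx": -2.5, "jaw": 0}]' > mv.in && python3 jog.py mv.in
done | grep -E "tcp|^force"
```

```text
tcp_pos: [472.4, -293.6, 38.3]
force: [-2.4, -0.9, -0.2]
tcp_pos: [474.9, -293.8, 38.3]
force: [-3.2, -0.4, -0.2]
```

```bash
echo '[{"tx": -0.4, "jaw": 0}, {"tx": -0.8, "jaw": 0}, {"tx": -1.2, "jaw": 0}]' > mv.in && python3 jog.py mv.in | grep -E "tcp|^force"
echo '[{"tx": -0.3, "jaw": 0}, {"tx": -0.6, "jaw": 0}, {"tx": -0.9, "jaw": 0}]' > mv.in && python3 jog.py mv.in | grep -E "tcp|^force"
```

```text
tcp_pos: [476.1, -293.9, 38.3]
force: [-2.6, -0.0, -0.8]
tcp_pos: [476.9, -293.9, 38.3]
force: [-3.8, -1.2, -0.6]
```

```bash
echo '[{"tx": -0.25, "jaw": 0}, {"tx": -0.5, "jaw": 0}, {"tx": -0.5, "jaw": 0}]' > mv.in && python3 jog.py mv.in | grep -E "tcp|^force"
```

```text
tcp_pos: [477.5, -294.0, 38.3]
force: [-3.5, -0.2, -0.1]
```

```bash
echo '[{"tx": -0.25, "jaw": 0}, {"tx": -0.5, "jaw": 0}, {"tx": -0.5, "jaw": 0}]' > mv.in && python3 jog.py mv.in | grep -E "tcp|^force"
```

```text
tcp_pos: [477.9, -294.0, 38.3]
force: [-2.6, -0.8, -0.4]
```

```bash
echo '[{"tx": -0.25, "jaw": 0}, {"tx": -0.5, "jaw": 0}, {"tx": -0.5, "jaw": 0}]' > mv.in && python3 jog.py mv.in | grep -E "tcp|^force"
```

```text
tcp_pos: [478.5, -294.0, 38.3]
force: [-3.5, -0.7, -0.7]
```

```bash
echo '[{"tx": -0.25, "jaw": 0}, {"tx": -0.5, "jaw": 0}, {"tx": -0.5, "jaw": 0}]' > mv.in && python3 jog.py mv.in | grep -E "tcp|^force"
```

```text
tcp_pos: [478.9, -294.0, 38.3]
force: [-3.4, -0.8, -0.6]
```

```bash
echo '[{"tx": -0.25, "jaw": 0}, {"tx": -0.5, "jaw": 0}, {"tx": -0.5, "jaw": 0}]' > mv.in && python3 jog.py mv.in | grep -E "tcp|^force"
```

```text
tcp_pos: [479.1, -294.0, 38.3]
force: [-4.7, -1.0, 0.3]
```

```bash
echo '[{"tx": -0.25, "jaw": 0}, {"tx": -0.5, "jaw": 0}, {"tx": -0.5, "jaw": 0}]' > mv.in && python3 jog.py mv.in | grep -E "tcp|^force"
```

```text
tcp_pos: [479.1, -294.1, 38.3]
force: [-6.2, -0.2, 2.5]
```

```bash
echo '[{"tx": -0.25, "jaw": 0}, {"tx": -0.5, "jaw": 0}, {"tx": -0.5, "jaw": 0}]' > mv.in && python3 jog.py mv.in | grep -E "tcp|^force"
```

```text
tcp_pos: [479.1, -294.1, 38.2]
force: [-7.9, -0.7, 3.8]
```

Fence contact is at TCP x 479.1, stiffness about 3.4 N/mm. I'll press up to 12 N.

```bash
echo '[{"tx": -0.25, "jaw": 0}, {"tx": -0.5, "jaw": 0}, {"tx": -0.8, "jaw": 0}, {"tx": -0.8, "jaw": 0}]' > mv.in && python3 jog.py mv.in | grep -E "tcp|^force"
```

```text
tcp_pos: [479.1, -294.1, 38.2]
force: [-8.3, 0.2, 5.8]
```

```bash
echo '[{"tx": -0.2, "jaw": 0}, {"tx": -0.4, "jaw": 0}, {"tx": -0.4, "jaw": 0}, {"tx": -0.4, "jaw": 0}]' > mv.in && python3 jog.py mv.in | grep -E "tcp|^force"
```

```text
tcp_pos: [479.1, -294.1, 38.3]
force: [-9.8, 0.4, 6.8]
```

```bash
echo '[{"tx": -0.3, "tz": -0.3, "jaw": 0}, {"tx": -0.6, "tz": -0.6, "jaw": 0}, {"tx": -0.7, "tz": -0.8, "jaw": 0}, {"tx": -0.7, "tz": -0.8, "jaw": 0}]' > mv.in && python3 jog.py mv.in | grep -E "tcp|^force"
```

```text
tcp_pos: [479.1, -294.0, 38.3]
force: [-9.4, 0.4, 2.5]
```

Run:
```python
from h import *
o=monitor.get_obs();print(o['t'],o['force'],o['wrist_torque'])
```

```text
29.05 [-9.441  0.361  2.539] [0.04  2.042 0.015]
```

```bash
echo '[{"tx": -0.3, "jaw": 0}, {"tx": -0.6, "jaw": 0}, {"tx": -0.8, "jaw": 0}, {"tx": -0.8, "jaw": 0}]' > mv.in && python3 jog.py mv.in | grep -E "tcp|^force"
```

```text
tcp_pos: [479.1, -294.1, 38.3]
force: [-12.2, 0.4, 5.3]
```

```bash
echo '[{"jaw": 0}, {"jaw": 0}]' > mv.in && python3 jog.py mv.in | grep -E "tcp|^force"
```

```text
tcp_pos: [479.1, -294.0, 38.3]
force: [-12.0, 0.3, 3.2]
```

12 N reached. I'll hold for a bit more than a second, then back straight off.

```bash
for k in 1; do echo '[{"jaw": 0}, {"jaw": 0}, {"jaw": 0}, {"jaw": 0}, {"jaw": 0}]' > mv.in && python3 jog.py mv.in
echo '[{"jaw": 0}, {"jaw": 0}, {"jaw": 0}, {"jaw": 0}, {"jaw": 0}]' > mv.in && python3 jog.py mv.in
echo '[{"jaw": 0}, {"jaw": 0}, {"jaw": 0}]' > mv.in && python3 jog.py mv.in
echo '[{"tx": 1, "jaw": 0}, {"tx": 2, "jaw": 0}, {"tx": 4, "jaw": 0}, {"tx": 8, "jaw": 0}, {"tx": 14, "jaw": 0}]' > mv.in && python3 jog.py mv.in
echo '[{"tx": 6, "jaw": 0}, {"tx": 14, "jaw": 0}, {"tx": 22, "jaw": 0}, {"tx": 22, "jaw": 0}]' > mv.in && python3 jog.py mv.in
echo '[{"tz": -20, "jaw": 0}, {"tz": -60, "jaw": 0}, {"tz": -100, "jaw": 0}, {"tz": -140, "jaw": 0}, {"tz": -140, "jaw": 0}]' > mv.in && python3 jog.py mv.in
echo '[{"jaw": 0}, {"jaw": 0}]' > mv.in && python3 jog.py mv.in
done | grep -E "tcp|^force"
python3 - <<'E'
from h import *
R,t=world_to_tool();print(t)
p=cams.camera_params("wrist");im=cams.get_image("wrist");cv2.imwrite("pics/w8.png",im);np.save("w8.npy",p,allow_pickle=True)
a=np.radians(-3.52);e=np.array([[np.cos(a),np.sin(a)],[-np.sin(a),np.cos(a)]])
# jaw rear strip and tab along centreline; jaw top edges
for y in(-252,-264.2,-276):
  xs=np.arange(480,530,2.0);uv=proj(p,np.array([np.r_[e.T@[x,y],38] for x in xs]))
  print(y,[(int(x),int(im[int(round(v)),int(round(u))].max())) for x,(u,v) in zip(xs,uv)])
s=cams.get_image("scene");cv2.imwrite("pics/s8.png",s);cv2.imwrite("pics/t8.png",cams.get_image("top"))
E
```

```text
tcp_pos: [479.1, -294.1, 38.3]
force: [-12.3, 0.7, 4.9]
tcp_pos: [479.1, -294.1, 38.3]
force: [-11.4, 0.4, 5.2]
tcp_pos: [479.1, -294.0, 38.3]
force: [-12.5, -0.1, 4.6]
tcp_pos: [470.9, -293.1, 39.8]
force: [-0.1, 0.0, 0.1]
tcp_pos: [445.7, -292.2, 39.0]
force: [0.5, -0.0, 0.3]
tcp_pos: [450.6, -293.5, 184.4]
force: [0.1, -0.6, -0.6]
tcp_pos: [446.3, -291.9, 178.0]
force: [-0.3, -0.6, 0.3]
[ 446.346 -291.871  177.983]
-252 [(480, 158), (482, 159), (484, 156), (486, 153), (488, 112), (490, 111), (492, 111), (494, 110), (496, 102), (498, 101), (500, 100), (502, 122), (504, 157), (506, 165), (508, 93), (510, 74), (512, 65), (514, 62), (516, 53), (518, 65), (520, 69), (522, 69), (524, 69), (526, 70), (528, 67)]
-264.2 [(480, 147), (482, 147), (484, 148), (486, 158), (488, 155), (490, 112), (492, 112), (494, 103), (496, 101), (498, 100), (500, 101), (502, 117), (504, 146), (506, 105), (508, 26), (510, 26), (512, 26), (514, 28), (516, 23), (518, 26), (520, 30), (522, 26), (524, 27), (526, 28), (528, 28)]
-276 [(480, 150), (482, 149), (484, 157), (486, 155), (488, 158), (490, 123), (492, 110), (494, 106), (496, 101), (498, 102), (500, 100), (502, 121), (504, 144), (506, 154), (508, 129), (510, 144), (512, 138), (514, 135), (516, 51), (518, 66), (520, 68), (522, 69), (524, 71), (526, 69), (528, 69)]
```

The jaw tab moved from 463 to 507 mm, so the jaw face is at about 526. The fence is at 562, a 36 mm gap, exactly the cell. I'll check numerically that the cell is upright and the blank undisturbed.

Run:
```python
from h import *
a=np.radians(-3.52);e=np.array([[np.cos(a),np.sin(a)],[-np.sin(a),np.cos(a)]]);s=cams.camera_params("scene");im=cv2.imread("pics/s8.png");v=cv2.cvtColor(im,cv2.COLOR_BGR2HSV)
q=proj(s,np.r_[e.T@[544,-264.2],95])[0];u0,v0=q.round().astype(int);print(q)
print(v[v0-8:v0+9,u0-9:u0+10,2])
k=np.array([(u,w) for w in range(v0-5,v0+6) for u in range(u0-6,u0+7) if v[w,u,2]<110]);
if len(k):print(k.mean(0),ray(s,k.mean(0),95)@np.c_[e.T,[0,0]].T[:2].T if 0 else e@ray(s,k.mean(0),95)[0,:2])
t0,t8=cv2.imread("pics/top0.png"),cv2.imread("pics/t8.png")
print("blank region diff",cv2.absdiff(t0,t8)[214:238,207:232].mean(),cv2.absdiff(t0,t8)[214:234,166:190].mean())
p=cams.camera_params("top");print(proj(p,np.r_[e.T@[544,-264.2],95]))
u,w=proj(p,np.r_[e.T@[544,-264.2],95])[0].round().astype(int);print(t8[w-8:w+9,u-8:u+9].max(2))
```

```text
[313.495 202.644]
[[122 120 120 122 122 120 124 124 125 125 124 123 121 122 125 123 125 126
  125]
 [123 121 122 119 122 122 121 122 124 125 127 123 120 121 122 123 124 125
  124]
 [122 123 123 119 123 122 122 124 124 124 125 124 121 122 121 123 125 125
  124]
 [123 124 123 121 122 122 120 122 124 124 123 123 123 124 125 123 124 125
  124]
 [123 123 125 121 122 119 119 123 129 124 121 122 122 121 123 124 125 124
  124]
 [124 124 121 125 122 116 125 150 167 142 133 139 133 122 121 122 124 122
  116]
 [120 120 122 122 127 146 172 213 198 166 165 184 179 144 128 131 122  98
   83]
 [116 121 120 121 151 212 236 237 176 142 151 183 209 176 162 158 133  68
   34]
 [118 120 118 120 170 230 236 211 134  96 107 142 201 194 183 177 141  81
   53]
 [121 121 119 134 168 198 206 188 152 141 146 162 189 188 175 162 147 133
  126]
 [123 120 127 143 160 171 179 179 176 181 187 189 189 169 152 147 156 162
  162]
 [122 120 127 152 154 154 159 163 167 173 179 188 175 148 139 142 157 161
  165]
 [119 118 129 153 150 141 146 153 158 157 159 170 153 140 139 143 157 159
  164]
 [131 119 127 154 149 137 141
[... 912 characters left out ...]
 92 107 117 115  99  72  52  55  75 104 136 157 155 133  99]
 [ 88  87  95 109 119 119 105  83  63  62  83 114 143 157 154 131  97]
 [ 88  88 100 114 122 122 116 100  84  81  99 126 143 150 146 123  95]
 [ 88  91 102 118 124 125 122 116 109 108 114 125 131 133 126 109  87]
 [ 82  86 102 117 122 122 123 120 119 119 121 123 124 122 114  99  83]
 [ 65  70  89 105 111 112 114 114 117 118 121 121 120 119 111  96  83]
 [ 41  49  60  76  82  88  93  97 100 105 110 112 111 108 101  91  80]
 [ 26  30  34  44  55  64  72  77  79  84  85  88  86  83  83  78  72]
 [ 23  26  24  31  44  58  70  78  80  78  76  73  70  69  68  68  64]
 [ 26  23  25  28  38  56  73  84  85  77  70  67  63  60  58  60  59]]
```

```bash
python3 -c "
from plant import arm, cams, monitor
print(monitor.get_obs()['t'],arm.job_done())"
```

```text
the job is handed in; nothing more can be done
32.7 None
```

The cell stands in the seat with its panes facing the lamp and sensor, and the jaw was pressed at about 12 N for over a second and left closed on it, with the cell against the fence; the blank was not touched, and I handed the job in at 32.7 s (no verdict was returned).

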